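# Open the fume-extraction damper at the goldsmith's bench

## Task

Open the soldering bench's extraction damper that has the ball-ended lever: lift the lever out of its notch, swing it along the gate past the middle notch, let it down fully home in the notch at the other end, and let go. Leave the neighbouring damper, the one with the crossbar grip, as it is.

Things in the scene. Friction and masses are not known exactly. Their poses are not given: they have to be found in the camera images.
- ball_box: Damper to operate: fixed grey box 200 (x) x 190 (y) x 70 mm high, louvres on -x face, pipe on +x. Origin: centre of underside, z up. Lever pivots at x +60, y 0 and passes a brass gate of 95 mm radius about the pivot: three notches 20 mm wide, 13 deep, open upward, the middle one straight to -x of the pivot, the others 0.45 rad either side. A 6 mm guide rod spans it, 156 mm above the bench.
- ball_grip (a point): Centre of the black ball (32 mm) on the lever's end, 170 mm from the upright pivot. Lever: 10 mm steel bar, 110 mm above the bench at rest, starts in the +y end notch within 3 degrees. It swings about the pivot and hinges up there; its weight drops it (1 N at the ball). To pass the teeth the ball must rise 23 mm (35 is good, 55 the limit). Grip from above, a finger each side of the lever.
- ball_end_notch (a point): The notch to reach, at the gate's far (-y) end: the point where the ball's centre lies when the lever is fully down in the middle of that notch, 110 mm above the bench. Fixed on the ball lever's box; axes as ball_box. The lever has about 9 mm of play either way at the ball when in the notch.
- bar_grip (a point): Middle of the crossbar grip (black, 18 mm thick, 60 mm long, across the lever) of the neighbouring damper, which is otherwise alike; also 110 mm above the bench. To be left alone.

How it is judged:
By the outcome, as a careful person would: the job done as asked, in the order asked, and still so for the second after the job is handed in, with the robot touching nothing.
It also fails if it takes over 42 s, if anything falls off the work surface, if the arm or the gripper's body presses on something with over 40 N, if the wrist force passes 120 N, or if a joint passes its speed limit or range.

## Robot

A 7-joint arm with a two-finger parallel gripper is mounted at the origin on the work surface. World frame = base frame: x ahead of the robot, y to its left, z up, the work surface at z = 0. Lengths are in m, angles in rad, forces in N, time in s.
With the tool pointing down it reaches from about 0.4 to 0.9 m from the base axis. Payload 5.6 kg.
Tool frame: the origin (TCP) lies midway between the tips of the shut fingers; the grasp point (between the pads) lies 19 mm behind it; z points along the fingers, y is the line along which they close (so a half turn about z gives the same grasp; the last joint's range is limited). The gripper opens to 92 mm and grips with 3 to 60 N. Pads are 20 mm wide; open, the fingers measure 128 mm over their backs; the gripper's body (75 mm by 189 mm) begins 69 mm behind the grasp point.
Start: joints at [-1.235, 0.468, -0.012, 1.603, 0.006, 1.071, -0.056], TCP at [0.24, 0.604, 0.215] pointing down, gripper open.
Joint ranges: [-2.53, 2.53], [-0.31, 2.02], [-1.57, 1.55], [0.28, 2.44], [-1.29, 4.43], [0.15, 1.84], [-2.92, 2.92]. Speed limits (rad/s): [2.57, 2.57, 3.14, 3.14, 3.14, 3.14, 3.14].

## Interface

Orientations are given as a unit quaternion [x, y, z, w].
In Python, from station import * gives the robot as it stands.
- The arm moves only by the tool apply_moves, never from a script. Its argument "moves" is a list of rows, each a list of 3 entries, a list of its own where there are three numbers: the turn, a rotation vector about the tool's x, y, z in degrees, then the shift along the tool's x, y, z in m, then the opening, from 0 (shut) to 1 (fully open). In form: [[[ax, ay, az], [tx, ty, tz], grip], ...]. A call has 1 to 12 rows; each row is the pose to reach, as a shift and turn from the pose commanded when the call began, along the tool's axes at that moment; what a row does not reach only later rows make up. A row lasts 1/12 s, in which the tool goes at most 41.7 mm and 7.16 degrees, less where a joint would pass 70% of its speed; a pose out of reach is approached as far as the arm can. A call with a gripper value outside its range is refused whole. The fingers move at their own pace and stop on an object; "grip_force" is the grip in N (left out, the last holds). Time passes only in rows, so rows that repeat a pose let the fingers close. It gives the time, the measured TCP pose, the force, the opening and the grip force at its end, in the units of the state.
- read_state(): the state, without advancing time (a new reading comes with each control period).
- capture(name): name is "scene" or "side" or "wrist"; returns a dict with "image" (420x560x3 uint8, red, green, blue), "range_z" (420x560 float32, m along the optical axis (not along the pixel's ray), 0 where there is no reading), "intrinsics" (3x3 intrinsics, pixels), "distortion" ([k1, k2, p1, p2, k3] as OpenCV has them; the pictures are not rectified), "camera_from_world" (4x4, takes a point from world to camera coordinates). Camera axes: x right, y down, z forward; pixel columns grow to the right and rows downward; lengths in m; the calibration is good to about 2 mm. A picture is of the moment at which its call begins.
- close_job(): hands the job in; it is judged then, once.
Trained networks look in a picture, given as the dict that the camera call returned (one of the last four; its "shot" number tells which), for a name from the list of things; names that differ only in an ending like _2 or _b are one class to them, and where a whole thing is asked for, a point or a joint stands for the part that bears it (a point fixed in the world has none). Each returns a list of dicts, best first, with "score" (0 to 1); they miss things now and then, are a little off and sometimes report something else, mostly with a low value. They report only what shows in the picture. A call takes as long as a camera call.
- cut_out(picture, thing): "region" (420x560 bool, what is visible of it) and "point" ([row, column] in pixels, amid what is visible of it).
- place_of(picture, thing): "point" ([row, column] in pixels: a listed point, or the origin of a listed thing).
The state is a dict: "time_s": time; "joint_positions": joint angles; "joint_vel": joint speeds; "tau": joint torques, N m; "tool_pos": TCP position; "eef_rot": TCP orientation; "force": force on the tool from outside, world axes, zero at the start; "ft_torque": the same for the moment, N m; "finger_gap": opening from 0.0 (shut) to 1.0 (fully open); "gripper_force": force on a finger pad.
Only numpy, scipy, OpenCV 4.12 (cv2) and the standard library are available. Lean on these libraries where they do the work, as an engineer would, in place of code of your own. Each camera call takes 0.05 s, during which the arm holds its last target. There are 200 camera calls.

## Working session

There is one attempt and no reset: what is moved stays moved. The work goes in short steps, Python scripts to look and compute and a tool call to move; the robot and the scene stay as the last step left them, time stands still between calls to the robot, and variables do not carry over. Pictures are saved under pics/ and viewed, at most 10 in all, crops included, and the job is handed in when it is done.

Besides the shell and the picture viewer there is one more tool, called after "Emit:" as name([rows], argument=value, ...), one row to a line, values as JSON. apply_moves: Moves the arm, as the interface text tells. Its arguments: {"type":"object","properties":{"moves":{"type":"array","items":{"type":"array"}},"grip_force":{"type":"number"}},"required":["moves"]}

```bash
mkdir -p pics; cat > h.py <<'E'
from station import *
import numpy as np, cv2
from scipy.spatial.transform import Rotation as R
def ray(c,p):
    K=np.array(c["intrinsics"]);d=np.array(c["distortion"]);T=np.array(c["camera_from_world"])
    u=cv2.undistortPoints(np.array([[[p[1],p[0]]]],float),K,d)[0,0]
    Rm=T[:3,:3];o=-Rm.T@T[:3,3];return o,Rm.T@np.array([u[0],u[1],1.])
def atz(c,p,z):
    o,d=ray(c,p);return o+d*(z-o[2])/d[2]
def proj(c,P):
    T=np.array(c["camera_from_world"])
    q,_=cv2.projectPoints(np.array(P,float).reshape(-1,3),cv2.Rodrigues(T[:3,:3])[0],T[:3,3],np.array(c["intrinsics"]),np.array(c["distortion"]));return q[:,0,::-1]
def cloud(c,m):
    return np.array([(lambda o,d:o+d*c["range_z"][r,k])(*ray(c,(r,k))) for r,k in zip(*np.nonzero(m&(c["range_z"]>0)))])
def save(c,n): cv2.imwrite("pics/"+n,c["image"][:,:,::-1])
E
python3 - <<'E'
from h import *
np.set_printoptions(precision=4,suppress=True)
s=read_state();print(s["tool_pos"],s["eef_rot"],s["time_s"])
ims=[]
for n in ("scene","side","wrist"):
    c=capture(n);ims.append(c["image"])
    for t,z in (("ball_grip",.11),("ball_end_notch",.11),("bar_grip",.11),("ball_box",0)):
        for r in place_of(c,t)[:2]: print(n,t,r["score"],r["point"],atz(c,r["point"],z))
    r=cut_out(c,"ball_grip")
    if r:
        P=cloud(c,r[0]["region"]);print("cut",r[0]["score"],r[0]["point"],len(P),np.median(P,0) if len(P) else 0)
a=np.vstack([np.hstack(ims[:2]),np.hstack([ims[2],ims[2]*0])])
cv2.imwrite("pics/a.png",cv2.resize(a,(800,600))[:,:,::-1])
E
```

```text
[0.2403 0.6033 0.2136] [ 0.1883  0.9821 -0.0009 -0.0001] 0.0
scene ball_grip 0.71 [171.4, 245.4] [ 0.5394 -0.1231  0.11  ]
scene ball_end_notch 0.62 [141.6, 198.2] [ 0.5401 -0.2738  0.11  ]
scene bar_grip 0.68 [277.6, 401.7] [0.5525 0.2967 0.11  ]
scene ball_box 0.8 [203.9, 198.8] [ 0.6258 -0.2089  0.    ]
cut 0.68 [175.5, 225.7] 406 [ 0.5819 -0.1455  0.115 ]
side ball_grip 0.79 [224.1, 316.6] [ 0.5423 -0.1275  0.11  ]
side ball_end_notch 0.71 [257.9, 373.8] [ 0.5447 -0.2784  0.11  ]
side bar_grip 0.63 [162.4, 214.2] [0.5401 0.2817 0.11  ]
side bar_grip 0.35 [256.9, 370.3] [ 0.5421 -0.2723  0.11  ]
side ball_box 0.66 [266.3, 366.5] [ 0.6302 -0.2047  0.    ]
cut 0.86 [222.6, 328.8] 377 [ 0.5669 -0.1415  0.112 ]
```

View pics/a.png

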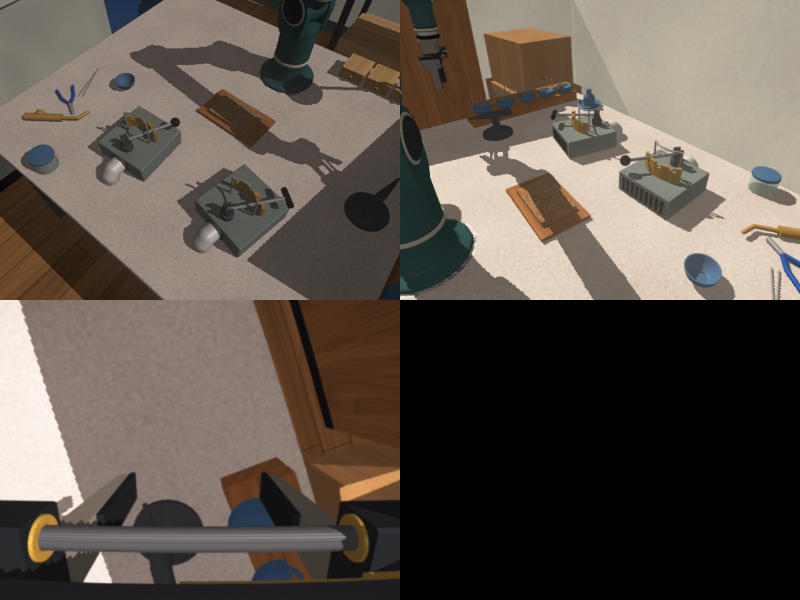

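The ball is at about (0.541, -0.125) and the end notch at about (0.542, -0.276). They are 150 mm apart against an expected 148, and the yaw is near 0. I'll go up and hover near the damper.

```bash
cat >> h.py <<'E'
def rel(p,yaw):
    s=read_state();r=R.from_quat(s["eef_rot"])
    t=R.from_matrix(np.c_[[np.cos(yaw),np.sin(yaw),0],[np.sin(yaw),-np.cos(yaw),0],[0,0,-1]])
    return np.degrees((r.inv()*t).as_rotvec()).round(1),r.inv().apply(np.array(p)-s["tool_pos"]).round(4)
E
python3 - <<'E'
from h import *
print(rel([.24,.6,.33],np.radians(156)),rel([.50,-.16,.33],np.radians(156)))
E
```

```text
(array([0. , 0. , 2.3]), array([-0.0011, -0.0038, -0.1154])) (array([0. , 0. , 2.3]), array([-0.5237, -0.6138, -0.1154]))
```

Emit:
apply_moves([
  [[0,0,0],[0,0,-0.04],1],
  [[0,0,0],[0,0,-0.08],1],
  [[0,0,0],[0,0,-0.115],1],
  [[0,0,2.3],[-0.524,-0.614,-0.115],1],
  [[0,0,2.3],[-0.524,-0.614,-0.115],1],
  [[0,0,2.3],[-0.524,-0.614,-0.115],1],
  [[0,0,2.3],[-0.524,-0.614,-0.115],1],
  [[0,0,2.3],[-0.524,-0.614,-0.115],1],
  [[0,0,2.3],[-0.524,-0.614,-0.115],1],
  [[0,0,2.3],[-0.524,-0.614,-0.115],1],
  [[0,0,2.3],[-0.524,-0.614,-0.115],1],
  [[0,0,2.3],[-0.524,-0.614,-0.115],1],
])

```text
time_s: 1.9
tool_pos: [0.3613, 0.2468, 0.3299]
eef_rot: [0.208, 0.978, 0.0, 0.0]
force: [1.0, 0.1, -1.1]
finger_gap: 1.002
gripper_force: 0.0
```

```bash
python3 - <<'E'
from h import *
s=read_state();print(s["time_s"],s["tool_pos"],s["joint_positions"],s["force"],rel([.50,-.16,.33],np.radians(156)))
E
```

```text
1.9 [0.36130088 0.24681919 0.32990288] [-0.87278072 -0.02310345  0.19487293  1.95398454  0.00441655  1.2092954
  0.47238968] [ 0.98918458  0.05784687 -1.08470269] (array([ 0.1,  0. , -0. ]), array([-0.2922, -0.3152, -0.0004]))
```

Emit:
apply_moves([
  [[0,0,0],[-0.292,-0.315,0],1],
  [[0,0,0],[-0.292,-0.315,0],1],
  [[0,0,0],[-0.292,-0.315,0],1],
  [[0,0,0],[-0.292,-0.315,0],1],
  [[0,0,0],[-0.292,-0.315,0],1],
  [[0,0,0],[-0.292,-0.315,0],1],
  [[0,0,0],[-0.292,-0.315,0],1],
  [[0,0,0],[-0.292,-0.315,0],1],
  [[0,0,0],[-0.292,-0.315,0],1],
  [[0,0,0],[-0.292,-0.315,0],1],
  [[0,0,0],[-0.292,-0.315,0],1],
  [[0,0,0],[-0.292,-0.315,0],1],
])

```text
time_s: 2.9
tool_pos: [0.4997, -0.162, 0.3297]
eef_rot: [0.211, 0.977, -0.001, 0.0]
force: [-0.4, 1.4, -0.2]
finger_gap: 0.999
gripper_force: 0.0
```

```bash
python3 - <<'E'
from h import *
np.set_printoptions(precision=4,suppress=True)
s=read_state();print(s["time_s"],s["tool_pos"],s["joint_positions"],s["force"])
for n in ("wrist","scene","side"):
    c=capture(n)
    if n=="wrist": save(c,"w1.png")
    for t,z in (("ball_grip",.11),("ball_end_notch",.11),("ball_box",0)):
        for r in place_of(c,t)[:1]: print(n,t,r["score"],r["point"],atz(c,r["point"],z))
    r=cut_out(c,"ball_box")
    if r:
        P=cloud(c,r[0]["region"]);Q=P[abs(P[:,2]-.07)<.004]
        print("top",len(Q),cv2.minAreaRect((Q[:,:2]*1000).astype(np.float32)))
E
```

```text
2.9 [ 0.4997 -0.162   0.3297] [-0.3776  0.158   0.7152  1.8006 -0.1076  1.2221  1.5133] [-0.4428  1.4234 -0.1638]
wrist ball_grip 0.91 [208.6, 322.8] [ 0.543  -0.1251  0.11  ]
wrist ball_end_notch 0.64 [261.3, 204.2] [ 0.5445 -0.2818  0.11  ]
wrist ball_box 0.78 [265.4, 289.2] [ 0.6356 -0.2053  0.    ]
top 11476 ((631.8404541015625, -201.7855224609375), (200.35386657714844, 190.17605590820312), 2.1893112659454346)
scene ball_grip 0.88 [170.1, 243.9] [ 0.5386 -0.1284  0.11  ]
scene ball_end_notch 0.84 [141.5, 195.8] [ 0.5435 -0.2786  0.11  ]
scene ball_box 0.91 [205.7, 199.1] [ 0.6293 -0.2045  0.    ]
top 4102 ((654.36669921875, -199.44259643554688), (244.99960327148438, 191.26446533203125), 2.069779396057129)
side ball_grip 0.71 [223.9, 315.9] [ 0.5417 -0.126   0.11  ]
side ball_end_notch 0.85 [258.3, 370.5] [ 0.539  -0.2753  0.11  ]
side ball_box 0.79 [265.6, 364.8] [ 0.6292 -0.2007  0.    ]
top 3399 ((637.24853515625, -202.28900146484375), (209.1350555419922, 189.79031372070312), 2.0627858638763428)
```

View pics/w1.png

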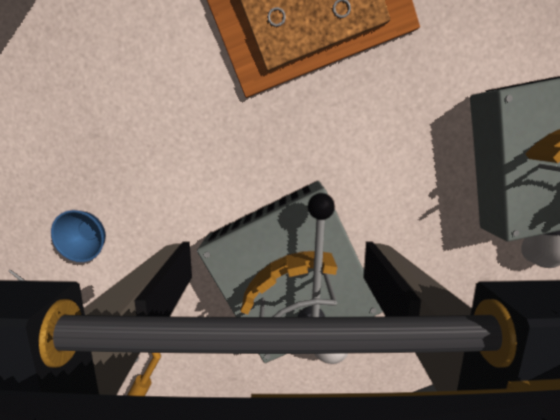

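The wrist view shows the ball at (row 207, col 321) with the lever running down the image to the pivot at about (310, 315). The box's top face measures 200.4 x 190.2 mm with 2.1° yaw. That puts the pivot at (0.692, -0.1995), the end notch at about (0.542, -0.279) and the ball at about (0.539, -0.126). Next I descend on the ball.

```bash
python3 - <<'E'
from h import *
for z in (.2,.092): print(rel([.539,-.126,z],np.radians(155)))
E
```

```text
(array([0., 0., 1.]), array([-0.0231,  0.0448,  0.1296]))
(array([0., 0., 1.]), array([-0.0231,  0.0448,  0.2376]))
```

Emit:
apply_moves([
  [[0,0,1],[-0.023,0.045,0.13],1],
  [[0,0,1],[-0.023,0.045,0.13],1],
  [[0,0,1],[-0.023,0.045,0.13],1],
  [[0,0,1],[-0.023,0.045,0.13],1],
  [[0,0,1],[-0.023,0.045,0.13],1],
  [[0,0,1],[-0.023,0.045,0.13],1],
])

```text
time_s: 4.15
tool_pos: [0.539, -0.1268, 0.2002]
eef_rot: [0.217, 0.976, -0.001, -0.0]
force: [0.3, -0.3, 0.6]
finger_gap: 1.003
gripper_force: 0.0
```

```bash
python3 - <<'E'
from h import *
np.set_printoptions(precision=4,suppress=True)
c=capture("wrist");save(c,"w2.png")
for r in place_of(c,"ball_grip")[:1]: print(r["score"],r["point"],atz(c,r["point"],.11))
r=cut_out(c,"ball_grip")[0]
m=np.zeros((420,560),bool)
g=c["image"].max(2)<45; o,k=map(int,place_of(c,"ball_grip")[0]["point"])
P=cloud(c,r["region"]);print(len(P),P.min(0),P.max(0));Q=P[P[:,2]>.118];print(Q.mean(0))
print(read_state()["tool_pos"],rel([.539,-.126,.092],np.radians(155)))
E
```

```text
0.86 [215.8, 281.2] [ 0.5389 -0.1247  0.11  ]
2544 [ 0.5231 -0.2014  0.0696] [ 0.6885 -0.1104  0.1558]
[ 0.5379 -0.1253  0.1228]
[ 0.5398 -0.127   0.2019] (array([ 0.1,  0.2, -0.1]), array([0.0015, 0.0004, 0.1099]))
```

View pics/w2.png

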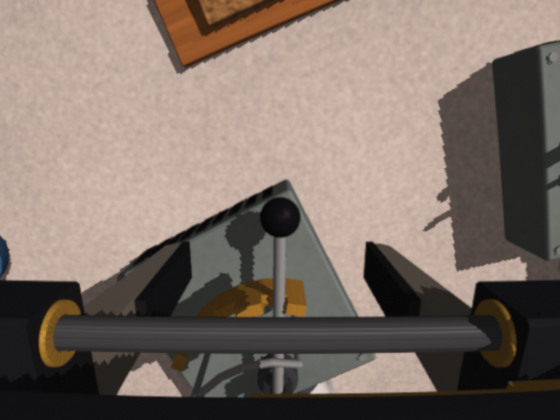

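The ball is confirmed at (216, 281), which gives (0.5385, -0.125), centred between the fingers. I'll descend and grip.

Emit:
apply_moves([
  [[0,0,0],[0.001,0.001,0.035],1],
  [[0,0,0],[0.002,0.001,0.07],1],
  [[0,0,0],[0.002,0.001,0.1],1],
  [[0,0,0],[0.002,0.001,0.11],1],
  [[0,0,0],[0.002,0.001,0.11],1],
  [[0,0,0],[0.002,0.001,0.11],0.2],
  [[0,0,0],[0.002,0.001,0.11],0.2],
  [[0,0,0],[0.002,0.001,0.11],0.2],
  [[0,0,0],[0.002,0.001,0.11],0.2],
  [[0,0,0],[0.002,0.001,0.11],0.2],
  [[0,0,0],[0.002,0.001,0.11],0.2],
  [[0,0,0],[0.002,0.001,0.11],0.2],
], grip_force=20)

```text
time_s: 5.35
tool_pos: [0.5378, -0.1241, 0.09]
eef_rot: [0.216, 0.976, 0.0, 0.0]
force: [-0.5, -0.5, 0.2]
finger_gap: 0.514
gripper_force: 0.0
```

Emit:
apply_moves([
  [[0,0,0],[0,0,0],0.2],
  [[0,0,0],[0,0,0],0.2],
  [[0,0,0],[0,0,0],0.2],
  [[0,0,0],[0,0,0],0.2],
])

```text
time_s: 5.68
tool_pos: [0.5376, -0.1242, 0.0895]
eef_rot: [0.217, 0.976, 0.0, -0.0]
force: [-0.3, -0.7, -0.0]
finger_gap: 0.333
gripper_force: 20.0
```

```bash
python3 - <<'E'
from h import *
s=read_state();print(s["time_s"],s["tool_pos"],s["force"],s["finger_gap"],s["gripper_force"],s["joint_positions"])
piv=np.array([.6918,-.1995]);p=s["tool_pos"][:2]-piv;print(np.hypot(*p),np.degrees(np.arctan2(p[1],p[0])))
E
```

```text
5.6833 [ 0.53756899 -0.12418031  0.08952218] [-0.27961401 -0.66018364 -0.0067235 ] 0.33286956835306886 19.999992549419403 [-0.2800141   0.51582799  0.57111567  1.97064835 -0.39488396  0.76582858
  1.65582114]
0.17163991401194667 153.9711367336576
```

The ball is gripped: gap 0.333 is 30.6 mm. A full 54° of turning would bring joint 7 near its range limit, so I'll regrip with the yaw 20° back and keep that offset through the swing.

Emit:
apply_moves([
  [[0,0,0],[0,0,0],0.6],
  [[0,0,0],[0,0,0],0.6],
  [[0,0,0],[0,0,0],0.6],
  [[0,0,7],[0,0,0],0.6],
  [[0,0,14],[0,0,0],0.6],
  [[0,0,20],[0,0,0],0.6],
  [[0,0,20],[0,0,0],0.2],
  [[0,0,20],[0,0,0],0.2],
  [[0,0,20],[0,0,0],0.2],
  [[0,0,20],[0,0,0],0.2],
  [[0,0,20],[0,0,0],0.2],
  [[0,0,20],[0,0,0],0.2],
])

```text
time_s: 6.68
tool_pos: [0.5377, -0.1241, 0.0896]
eef_rot: [0.382, 0.924, 0.0, 0.0]
force: [0.1, 0.4, -0.7]
finger_gap: 0.334
gripper_force: 20.0
```

Emit:
apply_moves([
  [[0,0,0],[0,0,0],0.2],
  [[0,0,0],[0,0,0],0.2],
  [[0,0,0],[0,0,0],0.2],
])

```text
time_s: 6.93
tool_pos: [0.5376, -0.1242, 0.0896]
eef_rot: [0.383, 0.924, 0.0, 0.0]
force: [0.7, 0.4, -0.2]
finger_gap: 0.333
gripper_force: 20.0
```

```bash
python3 - <<'E'
from h import *
np.set_printoptions(precision=4,suppress=True)
s=read_state();print(s["time_s"],s["tool_pos"],s["force"],s["finger_gap"],s["gripper_force"],s["joint_positions"])
x=R.from_quat(s["eef_rot"]).apply([1,0,0]);y0=np.degrees(np.arctan2(x[1],x[0]));print(y0)
piv=np.array([.6918,-.1995]);p0=s["tool_pos"];p=p0[:2]-piv;r0=np.hypot(*p);a0=np.degrees(np.arctan2(p[1],p[0]));print(r0,a0)
def at(a,h):
    a_=np.radians(a);r=r0-.17+np.sqrt(.17**2-h*h)
    return [*(piv+r*np.array([np.cos(a_),np.sin(a_)])),p0[2]+h]
for h in (.012,.025,.038): print("lift",*rel(at(a0,h),np.radians(y0)))
for k in range(1,11): a=a0+(207.9-a0)*k/10; print(k,*rel(at(a,.038),np.radians(y0+a-a0)))
E
```

```text
6.9333 [ 0.5376 -0.1242  0.0896] [ 0.7433  0.3814 -0.1632] 0.3333258275117222 20.000022053718567 [-0.3452  0.5371  0.66    1.9745 -0.4614  0.7823  1.3674]
135.00537167197126
0.17159304756685584 153.95669692961806
lift [0. 0. 0.] [-0.0004  0.0001 -0.012 ]
lift [0. 0. 0.] [-0.0017  0.0006 -0.025 ]
lift [0. 0. 0.] [-0.0041  0.0014 -0.038 ]
1 [ 0.   0.  -5.4] [-0.0099 -0.0132 -0.038 ]
2 [  0.    0.  -10.8] [-0.017  -0.0273 -0.038 ]
3 [  0.    0.  -16.2] [-0.0255 -0.0405 -0.038 ]
4 [  0.    0.  -21.6] [-0.0351 -0.053  -0.038 ]
5 [  0.   0. -27.] [-0.0459 -0.0644 -0.038 ]
6 [  0.    0.  -32.4] [-0.0577 -0.0749 -0.038 ]
7 [  0.    0.  -37.8] [-0.0705 -0.0841 -0.038 ]
8 [  0.    0.  -43.2] [-0.084  -0.0921 -0.038 ]
9 [  0.    0.  -48.5] [-0.0983 -0.0988 -0.038 ]
10 [  0.    0.  -53.9] [-0.1131 -0.1042 -0.038 ]
```

Emit:
apply_moves([
  [[0,0,0],[0,0,-0.006],0.2],
  [[0,0,0],[-0.0004,0,-0.012],0.2],
  [[0,0,0],[-0.001,0.0003,-0.019],0.2],
  [[0,0,0],[-0.0017,0.0006,-0.025],0.2],
  [[0,0,0],[-0.003,0.001,-0.032],0.2],
  [[0,0,0],[-0.004,0.0014,-0.038],0.2],
  [[0,0,0],[-0.004,0.0014,-0.038],0.2],
])

```text
time_s: 7.52
tool_pos: [0.5416, -0.1261, 0.1288]
eef_rot: [0.383, 0.924, 0.0, 0.0]
force: [-0.4, -0.2, -0.8]
finger_gap: 0.333
gripper_force: 20.0
```

```bash
python3 - <<'E'
from h import *
np.set_printoptions(precision=4,suppress=True)
c=capture("side")
r=cut_out(c,"ball_grip")[0];print(r["score"],r["point"]);s=read_state();g=s["tool_pos"]-[0,0,.019]*np.array(-1);print(g,proj(c,[g]),s["force"],s["joint_positions"])
a,b=r["point"];a=int(a);b=int(b);cv2.imwrite("pics/s1.png",cv2.resize(c["image"][a-70:a+80,b-100:b+100],None,fx=4,fy=4)[:,:,::-1])
E
```

```text
0.82 [212.1, 350.6]
[ 0.5413 -0.1259  0.1468] [[208.9617 316.5906]] [-0.0268 -0.1127 -2.3563] [-0.3758  0.4866  0.7007  1.9448 -0.4112  0.8557  1.3285]
```

View pics/s1.png

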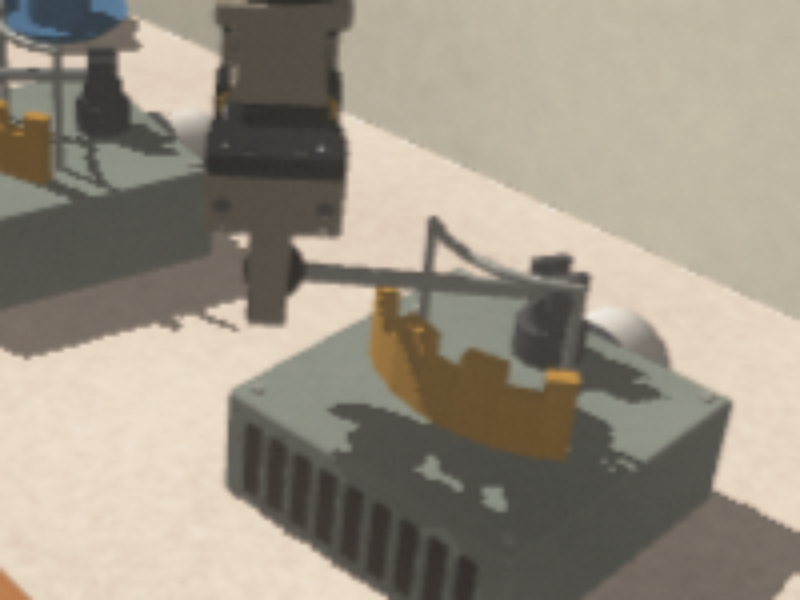

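The side view (crop) shows the ball held at (270, 270). The lever is raised clear of the brass teeth and under the guide rod. Now the swing.

Emit:
apply_moves([
  [[0,0,-5.4],[-0.0058,-0.0146,0],0.2],
  [[0,0,-10.8],[-0.013,-0.0287,0],0.2],
  [[0,0,-16.2],[-0.0214,-0.042,0],0.2],
  [[0,0,-21.6],[-0.031,-0.0544,0],0.2],
  [[0,0,-27],[-0.0418,-0.0658,0],0.2],
  [[0,0,-32.4],[-0.0536,-0.0763,0],0.2],
  [[0,0,-37.8],[-0.0664,-0.0855,0],0.2],
  [[0,0,-43.2],[-0.08,-0.0935,0],0.2],
  [[0,0,-48.5],[-0.0942,-0.1002,0],0.2],
  [[0,0,-53.9],[-0.109,-0.1056,0],0.2],
  [[0,0,-53.9],[-0.109,-0.1056,0],0.2],
  [[0,0,-53.9],[-0.109,-0.1056,0],0.2],
])

```text
time_s: 8.62
tool_pos: [0.5439, -0.2781, 0.1271]
eef_rot: [-0.076, 0.997, 0.0, 0.0]
force: [1.1, -0.4, -1.4]
finger_gap: 0.327
gripper_force: 20.0
```

```bash
python3 - <<'E'
from h import *
np.set_printoptions(precision=4,suppress=True)
s=read_state();p0=s["tool_pos"];print(s["time_s"],p0,s["force"],s["finger_gap"],s["joint_positions"])
p=p0[:2]-[.6918,-.1995];print(np.hypot(*p),np.degrees(np.arctan2(p[1],p[0])))
x=R.from_quat(s["eef_rot"]).apply([1,0,0]);y0=np.arctan2(x[1],x[0]);print(np.degrees(y0))
piv=np.array([.6918,-.1995]);a=np.radians(207.9)
for h in (.026,.013,0,-.001):
    print(h,*rel([*(piv+(.0015+np.sqrt(.17**2-h*h))*np.array([np.cos(a),np.sin(a)])),.090+h],y0))
c=capture("side");cv2.imwrite("pics/s2.png",cv2.resize(c["image"][170:320,260:460],None,fx=4,fy=4)[:,:,::-1])
for n in ("scene",): 
    c=capture(n);r=place_of(c,"ball_end_notch");print([(q["score"],atz(c,q["point"],.11)) for q in r[:1]])
E
```

```text
8.6167 [ 0.5439 -0.2781  0.1271] [ 1.1071 -0.3948 -1.3525] 0.32672162979997077 [ 0.0687  0.5286  0.4671  1.7989 -0.2983  0.8844  2.3957]
0.16749876323006047 -152.0219448517551
-171.23605125411248
0.026 [0. 0. 0.] [ 0.002  -0.0004  0.0111]
0.013 [0. 0. 0.] [ 0.0034 -0.0009  0.0241]
0 [0. 0. 0.] [ 0.0039 -0.0011  0.0371]
-0.001 [0. 0. 0.] [ 0.0039 -0.0011  0.0381]
[(0.97, array([ 0.5408, -0.2752,  0.11  ]))]
```

View pics/s2.png

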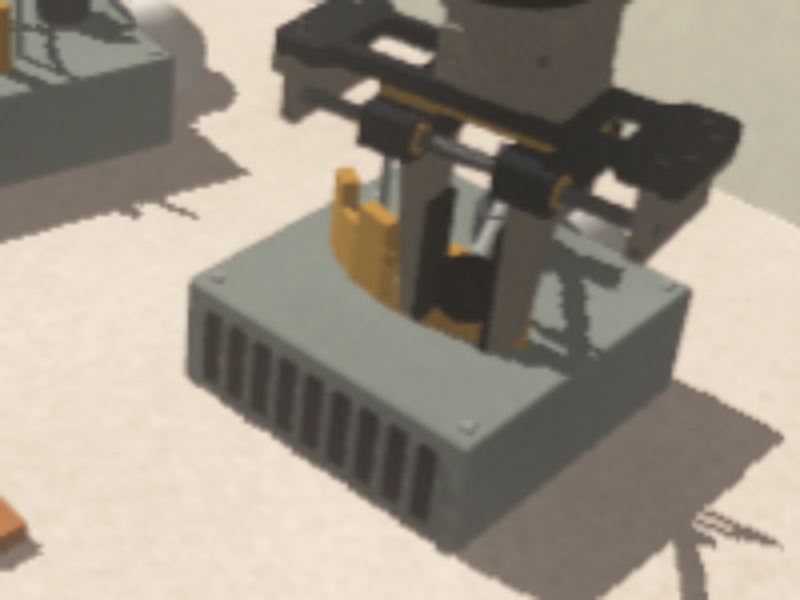

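The ball (470, 285) is still held between the fingers over the -y end of the gate. I'll lower it.

Emit:
apply_moves([
  [[0,0,0],[0.001,0,0.006],0.2],
  [[0,0,0],[0.002,-0.0004,0.012],0.2],
  [[0,0,0],[0.003,-0.0007,0.018],0.2],
  [[0,0,0],[0.0034,-0.0009,0.024],0.2],
  [[0,0,0],[0.0037,-0.001,0.03],0.2],
  [[0,0,0],[0.0039,-0.0011,0.036],0.2],
  [[0,0,0],[0.0039,-0.0011,0.038],0.2],
  [[0,0,0],[0.0039,-0.0011,0.038],0.2],
])

```text
time_s: 9.43
tool_pos: [0.54, -0.2793, 0.0891]
eef_rot: [-0.078, 0.997, 0.0, -0.0]
force: [-0.0, 0.7, 2.2]
finger_gap: 0.332
gripper_force: 20.0
```

```bash
python3 - <<'E'
from h import *
np.set_printoptions(precision=4,suppress=True)
s=read_state();print(s["time_s"],s["tool_pos"],s["force"],s["ft_torque"],s["finger_gap"])
c=capture("side");cv2.imwrite("pics/s3.png",cv2.resize(c["image"][170:320,260:460],None,fx=4,fy=4)[:,:,::-1])
E
```

```text
9.4333 [ 0.54   -0.2793  0.0891] [-0.0391  0.6819  2.2439] [0.2417 0.193  0.0393] 0.33221023308862435
```

View pics/s3.png

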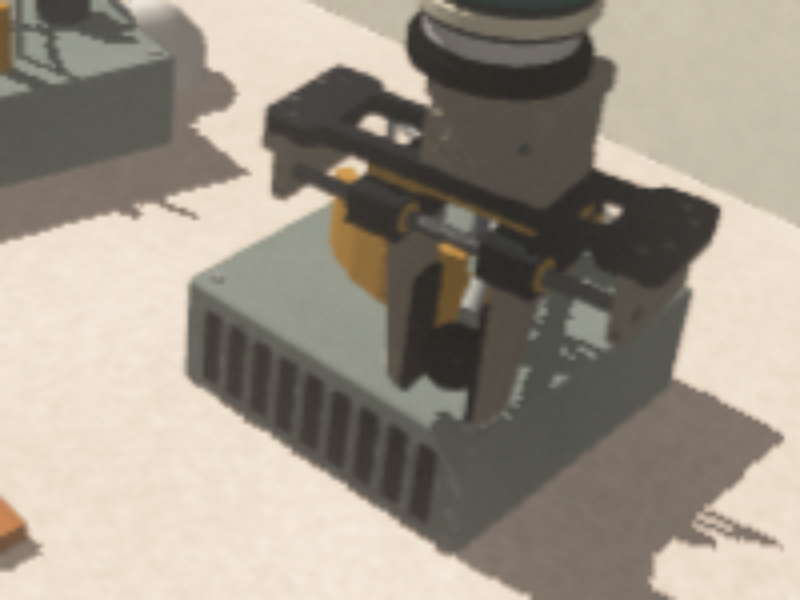

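The ball is down at rest height with about 2 N on the tool and the lever in the notch. I'll open and lift straight off.

Emit:
apply_moves([
  [[0,0,0],[0,0,0],0.8],
  [[0,0,0],[0,0,0],0.8],
  [[0,0,0],[0,0,0],0.8],
  [[0,0,0],[0,0,0],0.8],
  [[0,0,0],[0,0,0],0.8],
  [[0,0,0],[0,0,0],0.8],
  [[0,0,0],[0,0,0],0.8],
  [[0,0,0],[0,0,-0.03],0.8],
  [[0,0,0],[0,0,-0.07],0.8],
  [[0,0,0],[0,0,-0.11],0.8],
  [[0,0,0],[0,0,-0.15],0.8],
  [[0,0,0],[0,0,-0.15],0.8],
])

```text
time_s: 10.48
tool_pos: [0.5437, -0.2821, 0.248]
eef_rot: [-0.077, 0.997, -0.003, 0.006]
force: [0.5, -1.5, -0.6]
finger_gap: 0.8
gripper_force: 0.0
```

```bash
python3 - <<'E'
from h import *
np.set_printoptions(precision=4,suppress=True)
s=read_state();print(s["time_s"],s["tool_pos"],s["force"],s["finger_gap"])
piv=np.array([.6918,-.1995])
for n in ("wrist","side","scene"):
    c=capture(n)
    if n=="side":cv2.imwrite("pics/s4.png",cv2.resize(c["image"][170:320,260:460],None,fx=4,fy=4)[:,:,::-1])
    for q in place_of(c,"ball_grip")[:1]:
        P=atz(c,q["point"],.11);p=P[:2]-piv;print(n,q["score"],P,np.hypot(*p),np.degrees(np.arctan2(p[1],p[0]))%360)
    r=cut_out(c,"ball_grip")
    if r:
        C=cloud(c,r[0]["region"]);C=C[np.hypot(*(C[:,:2]-piv).T)>.155]
        if len(C):print("ball",len(C),C.min(0),C.max(0))
E
```

```text
10.4833 [ 0.5437 -0.2821  0.248 ] [ 0.514  -1.5114 -0.5879] 0.8004393772989968
wrist 0.58 [ 0.5434 -0.2796  0.11  ] 0.16867939918341845 208.35944771508218
ball 938 [ 0.5263 -0.2955  0.0704] [ 0.557  -0.2613  0.1282]
side 0.8 [ 0.5394 -0.2855  0.11  ] 0.1750234934412168 209.44750014634286
ball 227 [ 0.5271 -0.2958  0.0989] [ 0.5523 -0.268   0.1254]
scene 0.84 [ 0.5493 -0.2763  0.11  ] 0.16185361310417645 208.3320603034757
ball 124 [ 0.4942 -0.3668 -0.0015] [ 0.5648 -0.263   0.129 ]
```

View pics/s4.png

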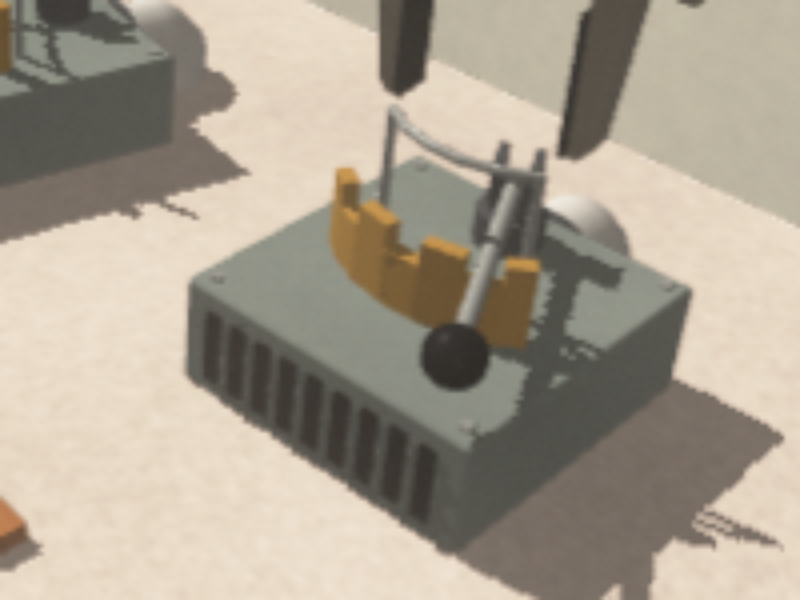

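The lever sits down in the last notch, between the two end teeth. The ball is at (455, 355) with its top at about 126 mm, so its centre is at about 110 mm, and the gripper is clear.

```bash
python3 -c "
from station import *
print(close_job())"
```

```text
the job is handed in; nothing more can be done
None
```

The job is handed in: the ball lever rests fully down in the -y end notch (ball centre about 110 mm up), with the gripper clear and the crossbar damper untouched, at about 10.7 s on the robot's clock.

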